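Hang the punch rack on its slotted stand

TASK

Pick up the empty punch rack from the bench and hang it on the empty slotted stand: put its two hooked tabs straight through the stand's two slots, then push it down until it is fully home, flush against the slotted plate and locked by the spring catch, and let go. Feel your way in gently, never bearing on the stand with more than 40 N, and leave the other things on the bench where they are.

Things in the scene. Friction and masses are not known exactly. Their poses are not given: they have to be found in the camera images.
- rack: Loose empty punch rack, dark steel, 0.25 to 0.45 kg, standing on the bench: open tray 120 mm wide (y), x -41.5 to 41.5 mm, walls 4 mm thick and 30 mm high at front and sides, 4 mm back plate 70 mm high, a carrying fin in the middle, two hooked tabs at the rear. Origin: centre of the underside; z up, x to the rear (tabs), y left. Centre of mass about 7 mm behind the origin (+x).
- fin_top (a point): Top middle of the rack's fin, (1, 0, 90) mm in the rack's frame. The fin is the place to grip: 10 mm thick in y, x -27 to 29 mm, reaching up from the tray floor to z = 90 mm, 50 mm free on both sides down to the tray floor. Gripped low, level with the tabs, it is least tipped when they are pushed.
- rack_back (a point): Bottom middle of the rear face of the rack's back plate, (41.5, 0, 0) mm in the rack's frame, same axes. The back plate has a window, y -17 to 17, z 6 to 17 mm, above a strip 6 mm high; the stand's catch snaps into the window.
- tabs (a point): Midway between the rack's two tabs, on the back plate's rear face, (41.5, 0, 54) mm in the rack's frame. Tabs at y = +40 and -40 mm, 14 mm wide: a stub, z 50 to 58 mm, standing 6.5 mm out, then a hook 6 mm thick (ends 12.5 mm out) turned down, z 34 to 58 mm.
- stand: Empty slotted stand, steel, fixed. Origin on the bench under the rear face of its slotted plate, midway between the posts; z up, x into the plate, y left. Base 220 mm wide, 20 mm high, x -10 to 100 mm; posts behind the plate at y = +-92 mm, 140 mm tall. Upright plate 200 mm wide, x -4 to 0 mm, z 30 to 145 mm, with two slots and a catch. The plate does not give below 90 N.
- slots (a point): Nominal middle between the two slots on the plate's front face, (-4, 0, 114) mm in the stand's frame. Slots 16.5 mm wide, z 100 to 128 mm, 80 mm apart centre to centre. The plate is clamped by eye: the real slots and catch lie up to 10 mm left or right (y) of this point, which no measured pose shows: find them by feel or sight. Hung, the rack may lean 0.06 rad.
- seat (a point): Where rack_back lies with the rack home and the plate clamped midway: (-4, 0, 50) mm in the stand's frame and axes; x = 0 is the plate's front. Enter level and square along +x at 18 mm above the seat (2 mm either way allowed): tabs that miss the slots stop with rack_back at x = -12.5 mm, else it goes to x = 0. Then 18 mm down until the stubs rest on the slots' lower edges.
- catch (a joint): Spring catch in the middle of the slotted plate: brass wedge 14 mm wide, sloping on top, tip 3.5 mm proud of the plate, 59 mm above the bench. Value: m pushed in, 0 = out; 4.4 N at 0, 8.3 N at 3.5 mm. The rack's bottom strip pushes it in on the way down (some 5 to 20 N of push, from 15 mm above the seat on); it snaps out in the last 3 mm and locks.
- full_stand: The other stand, same build, origin and axes, fixed, already carrying a rack with six steel punches: keep clear. Its rack reaches x = -87 mm, z = 140 mm.
- bench_block: Bystander, to be left alone: smooth dark steel block 90 x 150 x 35 mm, 3.5 kg
- doming_block: Bystander, to be left alone: bright steel block with round hollows, 80 x 120 x 30 mm
- hammer: Bystander, to be left alone: hammer lying down, wooden handle
- punch: Bystander, to be left alone: thick dark steel punch standing upright between the two stands, 28 mm across, 73 mm tall
- disc0: Bystander, to be left alone: brass disc 26 mm across, 4 mm thick
- disc1: Bystander, to be left alone: brass disc 26 mm across, 4 mm thick
- disc2: Bystander, to be left alone: brass disc 26 mm across, 4 mm thick
- chisel: Bystander, to be left alone: small dark steel chisel lying down, 90 x 12 x 12 mm
Things that resemble listed ones, but are neither listed nor needed, are in the scene too. Leave any turquoise look-alike of the rack alone.

How it is judged (in metres and radians):
On the way, in this order (a step that is already met when the one before it is completed fails the run):
1. the rack is lifted clear of the bench (height (world z) of rack above 0.03 m), for 0.1 s.
2. the tabs are through the slots, the rack still raised (x of rack_back in the frame of seat above -0.006 m and z of rack_back in the frame of seat between 0.011 and 0.023 m and y of rack_back in the frame of seat between -0.014 and 0.014 m), for 0.05 s.
At the end, for the whole second after the job is handed in: The rack hangs on the empty stand, released and at rest: back plate within 3 mm of the plate, at most 2 mm above or 3 mm below its seat, within 14 mm of the stand's middle, upright and square within 0.09 and 0.07 rad, the catch out again (under 1.5 mm pressed) (x of rack_back in the frame of seat between -0.003 and 0.003 m and y of rack_back in the frame of seat between -0.014 and 0.014 m and z of rack_back in the frame of seat between -0.003 and 0.002 m and angle between the z axis of rack and the z axis of stand, either way round below 0.09 rad and angle between the y axis of rack and the y axis of stand, either way round below 0.07 rad and value of joint catch below 0.0015 m and linear speed of rack below 0.02 m/s and contact force between rack and the fingers below 0.1 N); the robot touches nothing.
It fails at once if the robot presses the rack on the stand with more than 40 N (contact force between rack and stand above 40 N and contact force between rack and the fingers above 2 N).
It fails at once if the stand is pushed by the robot with more than 40 N (contact force between the arm and stand above 40 N).
It fails at once if another loose thing on the bench is moved more than 30 mm (distance of any of bench_block, doming_block, hammer, punch, disc0, disc1, disc2, chisel from where it was at the start of the episode above 0.03 m).
It also fails if it takes over 64 s, if anything falls off the work surface, if the arm or the gripper's body presses on something with over 40 N, if the wrist force passes 120 N, or if a joint passes its speed limit or range.

ROBOT

A 6-joint arm with a two-finger parallel gripper is mounted at the origin on the work surface. World frame = base frame: x ahead of the robot, y to its left, z up, the work surface at z = 0. Lengths are in m, angles in degrees, forces in N, time in s.
With the tool pointing down it reaches from about 0.35 to 0.875 m from the base axis. Payload 4.2 kg.
Tool frame: the origin (TCP) lies between the finger pads; the fingertips stand 22 mm ahead of it and the grasp point (between the pads) lies 3 mm ahead of it (manip.tcp_to_tips is the distance from the TCP to the fingertips, in m); z points along the fingers, y is the line along which they close (so a half turn about z gives the same grasp; the last joint's range is limited). The gripper opens to 85 mm and grips with 20 to 120 N. Pads are 22 mm wide; open, the fingers measure 114 mm over their backs; the gripper's body (76 mm by 85 mm) begins 54 mm behind the grasp point. The pads swing forward as they close: fully open they stand 13 mm farther back than shut.
Start: joints at [83.629, 22.042, 0.453, 0, -68.411, -14.817], TCP at [0.226, 0.583, 0.253] pointing down, gripper open.
Joint ranges: [-179.83, 179.83], [-69.29, 118.12], [-61.27, 80.66], [-181.25, 117.63], [-171.15, -9.14], [-177.46, 177.46]. Speed limits (degrees/s): [159.86, 159.86, 180, 180, 180, 180].

INTERFACE

Orientations are given as [roll, pitch, yaw] about the fixed x, y, z axes, in that order (R = Rz(yaw) Ry(pitch) Rx(roll)).
In Python, from workcell import manip gives the robot as it stands. The module is installed in compiled form; this text tells all that it offers.
- The arm moves only by the shell command python3 -m crank 'ROWS' [FORCE]. ROWS is a JSON list of rows, 1 to 5 of them, each written [[dx, dy, dz], [rx, ry, rz], opening]: dx, dy, dz in m, then a rotation vector rx, ry, rz in degrees, then the finger opening in m; each row is the pose to reach, as a shift and turn from the pose commanded when the command began, along the tool's axes at that moment; what a row does not reach only later rows make up. A row lasts 1/12 s, in which the tool goes at most 0.0417 m and 7.16 degrees, less where a joint would pass 70% of its speed; a pose out of reach is approached as far as the arm can. The fingers move at their own pace and stop on an object; FORCE is the grip in N (left out, the last holds). Time passes only in rows, so rows that do not move let the fingers close. It prints the time, the measured TCP pose, the force, the opening and the grip force at its end. Input that does not fit is refused with a message, and nothing moves.
- manip.read_state(): the state, without advancing time (a new reading comes with each control period).
- manip.get_image(name): name is "side" or "top" or "wrist"; returns the picture (480x640x3 uint8, red, green, blue); there is no depth.
- manip.calibration(name): a dict with "K" (3x3 intrinsics, pixels), "extrinsics" (4x4, takes a point from camera to world coordinates); the wrist camera has in their place "mount" (4x4, takes a point from camera to tool coordinates, whose origin is the TCP and whose axes are the flange's). Camera axes: x right, y up, looking along -z (the intrinsics and any distortion apply to the point x, -y, -z); pixel columns grow to the right and rows downward; lengths in m; the calibration is good to about 2 mm. A picture is of the moment at which its call begins: read the wrist's pose just before it. calibration takes no time and is no camera call.
- manip.close_job(): hands the job in; it is judged then, once.
Trained networks look in the newest picture that a camera, given by its name, has taken for a name from the list of things; names that differ only in an ending like _2 or _b are one class to them, and where a whole thing is asked for, a point or a joint stands for the part that bears it (a point fixed in the world has none). Each returns a list of dicts, best first, with "score" (0 to 1); they miss things now and then, are a little off and sometimes report something else, mostly with a low value. They report only what shows in the picture. A call takes as long as a camera call. They do not tell look-alikes from the thing itself.
- manip.find_in(camera, label): "point" ([column, row] in pixels, amid what is visible of it).
- manip.cut_out(camera, label): "pixels" (480x640 bool, what is visible of it) and "point" ([column, row] in pixels, amid what is visible of it).
The state is a dict: "time_s": time; "joints": joint angles; "joint_velocities": joint speeds; "joint_efforts": joint torques, N m; "position": TCP position; "orientation": TCP orientation; "force": force on the tool from outside, world axes, zero at the start; "torque": the same for the moment, N m; "gripper_width": finger opening in m; "grip_force": force on a finger pad.
Only numpy, scipy, OpenCV 4.12 (cv2) and the standard library are available. Lean on these libraries where they do the work, as an engineer would, in place of code of your own. Each camera call takes 0.05 s, during which the arm holds its last target. There are 200 camera calls.

## Working session

There is one attempt and no reset: what is moved stays moved. The work goes in short steps, Python scripts to look and compute and a shell command to move; the robot and the scene stay as the last step left them, time stands still between calls to the robot, and variables do not carry over. Pictures are saved under pics/ and viewed, at most 10 in all, crops included, and the job is handed in when it is done.

```bash
mkdir -p pics
cat > h.py <<'E'
import numpy as np, cv2
from workcell import manip
from scipy.spatial.transform import Rotation as R
def cam(name):
    c=manip.calibration(name); K=np.array(c["K"])
    if "extrinsics" in c: return K,np.array(c["extrinsics"]),c
    s=manip.read_state(); T=np.eye(4); T[:3,:3]=R.from_euler('xyz',s["orientation"],degrees=True).as_matrix(); T[:3,3]=s["position"]
    return K,T@np.array(c["mount"]),c
def proj(name,P,KT=None):
    K,T=KT or cam(name)[:2]
    P=np.atleast_2d(P); q=(P-T[:3,3])@T[:3,:3]; q=q*[1,-1,-1]; u=q@K.T
    return u[:,:2]/u[:,2:]
def ray(name,uv,z,KT=None):
    K,T=KT or cam(name)[:2]
    d=np.linalg.inv(K)@[uv[0],uv[1],1]; d=T[:3,:3]@(d*[1,-1,-1]); o=T[:3,3]
    return o+d*(z-o[2])/d[2]
def save(img,f): cv2.imwrite(f,cv2.cvtColor(img,cv2.COLOR_RGB2BGR))
E
python3 - <<'E'
from h import *
for n in("side","top","wrist"):
    c=manip.calibration(n); print(n,{k:np.round(np.array(v),3).tolist() for k,v in c.items()})
ims=[manip.get_image(n) for n in("side","top")]
for n,i in zip(("side","top"),ims):
    save(i,f"pics/{n}0.png")
for n in("side","top"):
    for l in("rack","stand","full_stand","punch","tabs","catch"):
        print(n,l,[(round(d["score"],2),np.round(d["point"]).tolist()) for d in manip.find_in(n,l)])
print(manip.read_state())
E
```

```text
side {'K': [[457.057, 0.0, 317.576], [0.0, 457.057, 235.232], [0.0, 0.0, 1.0]], 'extrinsics': [[0.823, 0.331, -0.461, 0.084], [-0.568, 0.452, -0.688, -0.642], [-0.019, 0.828, 0.56, 0.63], [0.0, 0.0, 0.0, 1.0]]}
top {'K': [[561.233, 0.0, 314.596], [0.0, 561.233, 239.32], [0.0, 0.0, 1.0]], 'extrinsics': [[-0.003, 0.991, -0.137, 0.32], [-1.0, -0.003, 0.0, 0.036], [-0.0, 0.137, 0.991, 1.429], [0.0, 0.0, 0.0, 1.0]]}
wrist {'K': [[355.338, 0.0, 319.189], [0.0, 355.338, 239.257], [0.0, 0.0, 1.0]], 'mount': [[-0.0, 0.958, 0.286, 0.072], [1.0, 0.0, -0.001, -0.001], [-0.001, 0.286, -0.958, -0.121], [0.0, 0.0, 0.0, 1.0]]}
side rack [(0.97, [281.0, 265.0]), (0.92, [269.0, 336.0])]
side stand [(0.57, [461.0, 283.0])]
side full_stand [(0.7, [318.0, 201.0]), (0.17, [450.0, 398.0])]
side punch [(0.76, [381.0, 236.0]), (0.49, [380.0, 459.0])]
side tabs [(0.65, [272.0, 334.0]), (0.56, [280.0, 265.0]), (0.52, [384.0, 237.0])]
side catch [(0.46, [208.0, 247.0])]
top rack [(0.92, [376.0, 311.0]), (0.89, [307.0, 264.0])]
top stand [(0.56, [414.0, 164.0])]
top full_stand [(0.67, [138.0, 304.0]), (0.63, [244.0, 175.0])]
top punch [(0.5, [330.0, 173.0]), (0.35, [308.0, 265.0])]
top tabs [(0.56, [306.0, 265.0])]
top catch []
{'time_s': 0.7, 'joints': array([ 8.36275662e+01,  2.20377789e+01,  4.53820053e-01, -1.08433834e-03,
       -6.84115985e+01, -1.48160991e+01]), 'joint_velocities': array([ 0.00774829, -0.08926625,  0.00154682,  0.03299832, -0.04335553,
        0.09395285]), 'joint_efforts': array([-3.21066400e-04, -3.91950238e+01,  1.88577586e+01,  4.18970749e+00,
       -3.12355523e-04,  2.42086628e-06]), 'position': array([0.22586893, 0.58273511, 0.25335857]), 'orientation': array([-1.79995963e+02,  2.11084363e-03, -2.11889318e+01]), 'force': array([ 0.40581579,  0.0035883 , -0.06485232]), 'torque': array([-0.01165719,  0.00620873,  0.00556564]), 'grip_force': 0.0, 'gripper_width': 0.08509932241132082}
```

View pics/side0.png

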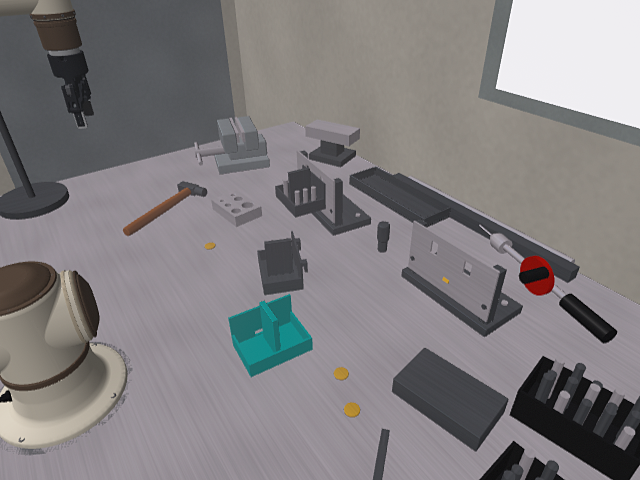

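View pics/top0.png

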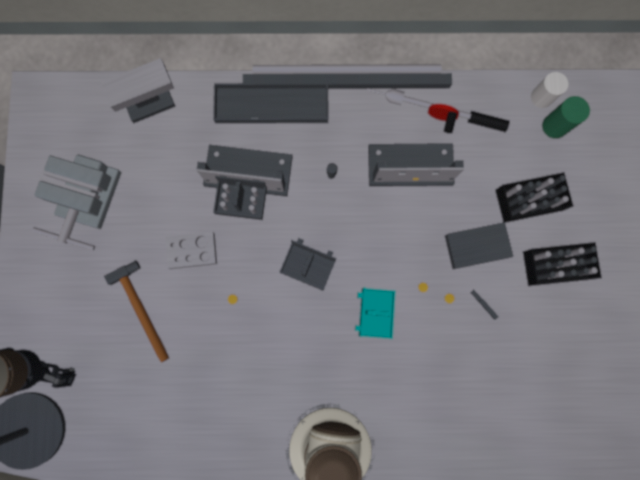

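Candidates for the rack: the dark one at top (308,265) / side (281,265), the turquoise look-alike at top (376,312) / side (270,336), and the loaded rack on the full stand at top (240,198). By the description it is the dark one at (308,265). Next is a close crop of it and of the empty stand.

Run:
```python
import cv2,numpy as np
t=cv2.imread("pics/top0.png");s=cv2.imread("pics/side0.png")
f=lambda i,x,y,w,h,k:cv2.resize(i[y:y+h,x:x+w],None,fx=k,fy=k,interpolation=cv2.INTER_CUBIC)
a=f(t,270,230,80,60,5);b=f(t,360,135,110,60,3.636364)[:300,:400]
b=cv2.copyMakeBorder(b,0,300-b.shape[0],0,400-b.shape[1],cv2.BORDER_CONSTANT)
c=f(s,250,220,80,60,5)[:300,:400];d=f(s,395,215,133,100,3)[:300,:400]
d=cv2.copyMakeBorder(d,0,300-d.shape[0],0,400-d.shape[1],cv2.BORDER_CONSTANT)
m=np.vstack([np.hstack([a,b]),np.hstack([c,d])]);m=np.clip(m.astype(float)*1.5,0,255).astype(np.uint8)
cv2.imwrite("pics/crop1.png",m)
```

```text
(no output)
```

View pics/crop1.png

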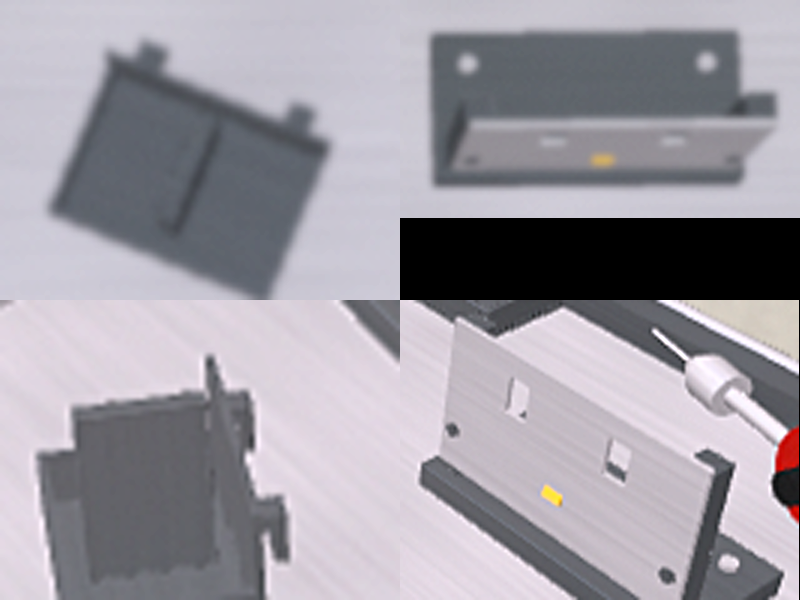

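The crop confirms the dark rack: an open tray with a fin and two hooked tabs, the tab ends at crop (155,45) and (302,106). The stand's slots show at crop (553,141) and (673,140), and the brass catch at (602,160) in the top view and (552,495) in the side view. I'll fit poses from these corners.

Run:
```python
from h import *
from scipy.optimize import least_squares
A=lambda p:np.array(p)/5+[270,230]
B=lambda p:(np.array(p)-[400,0])/3.636364+[360,135]
C=lambda p:(np.array(p)-[0,300])/5+[250,220]
D=lambda p:(np.array(p)-[400,300])/3+[395,215]
KT={n:cam(n)[:2] for n in("top","side")}
rack=[("top",A((217,125)),(29,0,90)),("top",A((172,235)),(-27,0,90)),("top",A((110,52)),(41.5,60,70)),("top",A((328,145)),(41.5,-60,70)),
("top",A((52,210)),(-41.5,60,30)),("top",A((270,298)),(-41.5,-60,30)),("top",A((155,45)),(54,40,58)),("top",A((302,106)),(54,-40,58)),
("side",C((73,408)),(-27,0,90)),("side",C((210,355)),(41.5,60,70)),("side",C((285,500)),(54,-47,58)),("side",C((250,393)),(54,33,58))]
def T(p,P): 
    c,s=np.cos(p[2]),np.sin(p[2]); P=np.array(P,float)/1e3
    return np.c_[p[0]+c*P[:,0]-s*P[:,1],p[1]+s*P[:,0]+c*P[:,1],P[:,2]]
def fit(L,p0,off=None):
    def r(p):
        o=[]
        for n,uv,P in L:
            P=np.array(P,float)
            if len(p)>3 and off(P): P=P+[0,p[3]*1e3,0]
            o.append(proj(n,T(p,[P]),KT[n])[0]-uv)
        return np.array(o).ravel()
    s=least_squares(r,p0,loss="soft_l1"); print(np.round(s.x,4),np.degrees(s.x[2]),"\n",np.round(r(s.x).reshape(-1,2),1).tolist())
fit(rack,[.6,.05,-.4])
fit([q for q in rack if q[0]=="top"],[.6,.05,-.4])
st=[("top",B((468,120)),(-2,100,145)),("top",B((776,120)),(-4,-100,145)),("top",B((452,170)),(-4,100,30)),("top",B((735,168)),(-4,-100,30)),
("top",B((432,33)),(100,110,20)),("top",B((738,31)),(100,-110,20)),("top",B((433,183)),(-10,110,0)),("top",B((741,180)),(-10,-110,0)),
("top",B((602,160)),(-6,0,59)),("side",D((552,495)),(-6,0.01,59)),
("side",D((457,318)),(-4,100,145)),("side",D((715,470)),(-4,-100,145)),
("side",D((519,397)),(-4,40.01,114)),("side",D((618,460)),(-4,-40.01,114)),
("top",B((553,141)),(0,40.01,114)),("top",B((673,140)),(0,-40.01,114))]
off=lambda P: abs(P[1])<41
fit(st,[.8,-.15,0,0],off)
fit([q for q in st if q[0]=="top"],[.8,-.15,0,0],off)
```

```text
[ 0.4465  0.0525 -0.3862] -22.128398027906165 
 [[-1.1, -2.3], [-0.9, -2.7], [-0.5, -0.6], [1.5, -1.0], [-0.9, 0.5], [0.2, 0.9], [0.1, -0.2], [0.8, -0.4], [-1.1, 1.5], [-0.3, 0.1], [-0.1, 3.2], [-0.3, 2.9]]
[ 0.445   0.0521 -0.3873] -22.188133969922898 
 [[-0.9, -1.7], [-0.7, -2.1], [-0.3, -0.0], [1.7, -0.3], [-0.7, 1.1], [0.3, 1.5], [0.3, 0.4], [1.0, 0.3]]
[ 6.689e-01 -2.163e-01  1.040e-02  3.000e-04] 0.5984143378516018 
 [[0.5, 0.5], [0.9, 0.2], [-0.2, -0.7], [0.3, -1.1], [-0.1, -1.1], [0.5, -1.7], [0.0, 0.8], [-0.2, 0.5], [-0.4, -0.5], [-0.5, 1.0], [-0.9, -0.2], [-1.0, 0.2], [-0.8, 0.4], [-0.5, 0.2], [0.4, -3.0], [0.7, -3.2]]
[ 6.670e-01 -2.157e-01  7.200e-03  4.000e-04] 0.41059132220024264 
 [[0.2, 1.1], [0.6, 1.1], [-0.4, -0.1], [0.0, -0.3], [-0.2, -0.6], [0.4, -0.8], [-0.2, 1.4], [-0.5, 1.4], [-0.7, 0.3], [0.1, -2.3], [0.4, -2.4]]
```

```bash
cat >> h.py <<'E'
def pose(s=None):
    s=s or manip.read_state(); return np.array(s["position"]),R.from_euler('xyz',s["orientation"],degrees=True)
def down(yaw,tilt=0): # tilt: tool z leans toward -tool x
    return R.from_euler('z',yaw,degrees=True)*R.from_euler('x',180,degrees=True)*R.from_euler('y',-tilt,degrees=True)
def plan(p1,R1,n=1,start=None):
    p0,R0=start or pose(); dv=(R0.inv()*R1).as_rotvec()
    for i in range(n):
        Ri=R0*R.from_rotvec(dv*i/n); d=Ri.inv().apply((np.array(p1)-p0)/n)
        print("seg",i,np.round(d,4).tolist(),np.round(np.degrees(dv/n),2).tolist())
E
python3 - <<'E'
from h import *
t=down(180,30); print(t.as_matrix().round(2).tolist())
plan([.588,-.216,.245],t,5)
E
```

```text
[[-0.87, 0.0, 0.5], [0.0, 1.0, 0.0], [-0.5, 0.0, -0.87]]
seg 0 [0.1253, 0.1228, 0.0017] [8.25, -1.54, 30.78]
seg 1 [0.1701, 0.0404, -0.0145] [8.25, -1.54, 30.78]
seg 2 [0.1657, -0.0547, -0.0181] [8.25, -1.54, 30.78]
seg 3 [0.1134, -0.1336, -0.008] [8.25, -1.54, 30.78]
seg 4 [0.0291, -0.1725, 0.0127] [8.25, -1.54, 30.78]
```

```bash
python3 -m crank '[[[0.025, 0.025, 0], [1.65, -0.3, 6.2], 0.085], [[0.05, 0.05, 0], [3.3, -0.6, 12.3], 0.085], [[0.075, 0.074, 0.001], [5, -0.9, 18.5], 0.085], [[0.1, 0.098, 0.001], [6.6, -1.2, 24.6], 0.085], [[0.125, 0.123, 0.002], [8.25, -1.54, 30.8], 0.085]]'
python3 -m crank '[[[0.034, 0.008, -0.003], [1.65, -0.3, 6.2], 0.085], [[0.068, 0.016, -0.006], [3.3, -0.6, 12.3], 0.085], [[0.102, 0.024, -0.009], [5, -0.9, 18.5], 0.085], [[0.136, 0.032, -0.012], [6.6, -1.2, 24.6], 0.085], [[0.17, 0.04, -0.0145], [8.25, -1.54, 30.8], 0.085]]'
python3 -m crank '[[[0.033, -0.011, -0.004], [1.65, -0.3, 6.2], 0.085], [[0.066, -0.022, -0.007], [3.3, -0.6, 12.3], 0.085], [[0.099, -0.033, -0.011], [5, -0.9, 18.5], 0.085], [[0.132, -0.044, -0.015], [6.6, -1.2, 24.6], 0.085], [[0.166, -0.055, -0.018], [8.25, -1.54, 30.8], 0.085]]'
python3 -m crank '[[[0.023, -0.027, -0.002], [1.65, -0.3, 6.2], 0.085], [[0.046, -0.054, -0.003], [3.3, -0.6, 12.3], 0.085], [[0.069, -0.081, -0.005], [5, -0.9, 18.5], 0.085], [[0.092, -0.108, -0.006], [6.6, -1.2, 24.6], 0.085], [[0.113, -0.134, -0.008], [8.25, -1.54, 30.8], 0.085]]'
python3 -c "
from h import *
plan([.588,-.216,.245],down(180,30),1); print(manip.read_state()['joints'])"
```

```text
time_s: 1.12
position: [0.2985, 0.4215, 0.2516]
orientation: [-172.4, 3.7, -52.1]
force: [1.7, 0.1, 0.2]
gripper_width: 0.085
grip_force: 0.0
time_s: 1.53
position: [0.3709, 0.2617, 0.2502]
orientation: [-167.8, 10.7, -82.3]
force: [0.8, -0.4, 0.4]
gripper_width: 0.0846
grip_force: 0.0
time_s: 1.95
position: [0.4436, 0.1017, 0.2488]
orientation: [-167.4, 19.0, -113.1]
force: [0.2, 0.9, 0.2]
gripper_width: 0.0847
grip_force: 0.0
time_s: 2.37
position: [0.5165, -0.0583, 0.2469]
orientation: [-171.8, 26.2, -145.7]
force: [0.0, 0.6, 0.3]
gripper_width: 0.0849
grip_force: 0.0
seg 0 [0.0276, -0.1704, 0.0131] [8.12, -1.5, 30.39]
[  9.73758918   2.18101248 -29.25259     -5.65581631 -31.46373467
 -63.22114306]
```

```bash
python3 -m crank '[[[0.006, -0.034, 0.003], [1.65, -0.3, 6.2], 0.085], [[0.012, -0.068, 0.005], [3.3, -0.6, 12.3], 0.085], [[0.017, -0.102, 0.008], [5, -0.9, 18.5], 0.085], [[0.022, -0.136, 0.01], [6.6, -1.2, 24.6], 0.085], [[0.028, -0.17, 0.013], [8.1, -1.5, 30.4], 0.085]]'
python3 -m crank '[[[0, 0, 0], [0, 0, 0], 0.085], [[0, 0, 0], [0, 0, 0], 0.085], [[0, 0, 0], [0, 0, 0], 0.085], [[0, 0, 0], [0, 0, 0], 0.085]]'
python3 - <<'E'
from h import *
s=manip.read_state(); np.save("w1.npy",np.r_[s["position"],s["orientation"]])
im=manip.get_image("wrist"); save(im,"pics/w1.png"); print(s["position"],s["orientation"],s["joints"])
E
```

```text
time_s: 2.78
position: [0.5886, -0.2152, 0.2452]
orientation: [180.0, 30.0, -180.0]
force: [1.0, 1.1, 0.3]
gripper_width: 0.0847
grip_force: 0.0
time_s: 3.12
position: [0.5876, -0.2126, 0.2449]
orientation: [-179.9, 29.9, -179.5]
force: [-0.2, -0.6, -1.2]
gripper_width: 0.0851
grip_force: 0.0
[ 0.58758809 -0.2126481   0.24485677] [-179.92277202   29.93781917 -179.54629973] [ -6.79863816  12.01171697 -18.22986024  -7.04166452 -30.19898968
 -77.61379233]
```

View pics/w1.png

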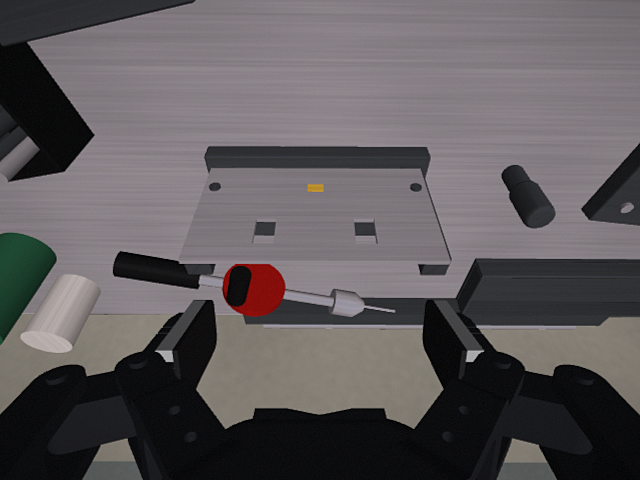

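The wrist picture shows the empty stand's plate with slots at (265,232) and (365,232) and the brass catch at (315,188); the plate's top edge runs (180,263)-(450,260). Now the edges to subpixel.

Run:
```python
from h import *
im=cv2.imread("pics/w1.png"); g=cv2.cvtColor(im,6).astype(int)
for r in(226,232,238): print(r,g[r,246:284].tolist(),g[r,346:384].tolist())
for c in(265,365): print(c,g[214:250,c].tolist())
hsv=cv2.cvtColor(im,cv2.COLOR_BGR2HSV); m=(hsv[...,1]>120)&(hsv[...,0]>15)&(hsv[...,0]<35); m[:170]=0;m[205:]=0
y,x=np.nonzero(m); print("catch",x.min(),x.max(),y.min(),y.max(),x.mean(),y.mean())
for r in(180,200,215,250,255): 
    d=np.diff(g[r].astype(float)); print(r,[(c,int(d[c])) for c in range(150,480) if abs(d[c])>18])
for c in (200,230,260,300,340,380,400,430):
    d=np.diff(g[:,c].astype(float)); print(c,[(r,int(d[r])) for r in range(140,290) if abs(d[r])>18])
```

```text
226 [123, 124, 119, 120, 121, 122, 122, 122, 118, 77, 56, 54, 54, 55, 55, 55, 57, 56, 55, 58, 55, 57, 55, 58, 55, 55, 54, 54, 56, 93, 127, 123, 121, 121, 121, 121, 123, 121] [119, 118, 119, 119, 119, 119, 122, 119, 93, 46, 54, 55, 54, 53, 54, 54, 56, 52, 55, 56, 54, 55, 53, 54, 54, 55, 51, 51, 70, 111, 122, 120, 119, 119, 117, 120, 120, 120]
232 [123, 120, 123, 122, 119, 120, 123, 115, 78, 56, 55, 57, 58, 57, 57, 59, 58, 58, 56, 59, 58, 56, 57, 57, 58, 58, 55, 52, 85, 132, 126, 122, 124, 123, 123, 121, 124, 122] [121, 120, 120, 121, 120, 122, 122, 124, 112, 65, 51, 52, 57, 54, 53, 53, 55, 52, 54, 53, 53, 53, 53, 54, 51, 52, 51, 52, 51, 71, 115, 127, 124, 124, 124, 124, 125, 123]
238 [122, 123, 120, 122, 120, 121, 110, 95, 130, 135, 132, 133, 133, 132, 133, 133, 134, 133, 135, 133, 135, 135, 132, 134, 135, 134, 135, 133, 124, 123, 123, 123, 121, 123, 122, 124, 121, 122] [121, 122, 121, 120, 120, 121, 120, 120, 120, 126, 136, 134, 132, 133, 135, 133, 134, 132, 132, 132, 131, 132, 133, 132, 131, 130, 133, 134, 137, 114, 68, 126, 125, 124, 122, 122, 122, 122]
265 [118, 117, 121, 124, 125
[... 402 characters left out ...]
 [(430, -60), (431, 52), (432, 40)]
215 [(435, -59), (436, 49), (437, 38)]
250 [(446, -49), (448, 67)]
255 [(448, -64), (449, 45), (450, 57)]
200 [(263, -94), (274, 34), (275, 56), (276, 33), (283, -23), (284, 24)]
230 [(145, -59), (146, -29), (167, 54), (266, -20), (267, -49), (268, -32)]
260 [(145, -63), (146, -28), (167, 47), (221, -84), (234, 45), (235, 36), (263, -75)]
300 [(145, -44), (146, -50), (167, 40), (168, 27)]
340 [(145, -44), (146, -56), (167, 38), (168, 30), (288, -21), (289, -58)]
380 [(146, -95), (167, 32), (168, 45)]
400 [(146, -95), (167, 33), (168, 49)]
430 [(154, -31), (160, 20), (193, -37), (196, -21), (197, 21), (199, 20), (263, -30), (264, -63), (274, 49), (275, 32)]
```

```bash
cat > fit.py <<'E'
from h import *
from scipy.optimize import least_squares
def model(a,KT):
    # a: x,y,yaw,off, dz(camera bias)
    c,s=np.cos(a[2]),np.sin(a[2])
    def W(P): P=np.array(P)/1e3; return np.array([a[0]+c*P[0]-s*P[1],a[1]+s*P[0]+c*P[1],P[2]+a[4]])
    o=a[3]*1e3; pr=lambda P:proj("wrist",[W(P)],KT)[0]
    return pr,o
E
python3 - <<'E'
from fit import *
w=np.load("w1.npy"); T=np.eye(4); T[:3,:3]=R.from_euler('xyz',w[3:],degrees=True).as_matrix(); T[:3,3]=w[:3]
c=manip.calibration("wrist"); KT=(np.array(c["K"]),T@np.array(c["mount"]))
def r(a):
    pr,o=model(a,KT); e=[]
    e+=list(pr((-4,100,145))-[451,263.3]); e+=list(pr((-4,100,30))-[420,167.8]); e+=[pr((-4,-80,145))[1]-263.4, pr((-4,-80,30))[1]-167.3]
    for y,l,rr in((-40,252.0,274),(40,355,376.8)):
        e+=[(pr((-4,y+o-8.25,121))[0]-l),(pr((-4,y+o+8.25,121))[0]-rr),pr((-4,y+o,100))[1]-219,pr((-4,y+o,128))[1]-244]
    return np.array(e)
s=least_squares(r,[.668,-.216,0,0,0]); print(np.round(s.x,4),np.round(r(s.x),1).tolist())
s=least_squares(lambda a:np.r_[r(np.r_[a,0])],[.668,-.216,0,0]); print(np.round(s.x,4),np.round(r(np.r_[s.x,0]),1).tolist())
E
```

```text
[ 0.6653 -0.2164  0.0079  0.0013  0.0043] [-0.1, -1.0, 0.1, 0.3, -1.4, 0.7, -0.4, -0.9, 0.1, 0.7, 0.8, 0.5, 0.2, 0.8]
[ 0.6695 -0.2144  0.0078 -0.0007] [-0.4, -1.9, 0.5, 1.3, -2.3, 1.7, 1.0, -0.0, 0.2, 0.2, -0.1, -0.8, 0.3, 0.3]
```

Run:
```python
from h import *
plan([.446,.052,.20],down(158),2)
```

```text
seg 0 [0.0717, 0.1328, -0.0155] [2.9, 14.79, 10.97]
seg 1 [0.0977, 0.116, 0.0002] [2.9, 14.79, 10.97]
```

```bash
python3 -m crank '[[[0.015, 0.027, -0.003], [0.6, 3, 2.2], 0.085], [[0.03, 0.054, -0.006], [1.2, 6, 4.4], 0.085], [[0.044, 0.08, -0.009], [1.8, 9, 6.6], 0.085], [[0.058, 0.106, -0.012], [2.4, 12, 8.8], 0.085], [[0.0717, 0.1328, -0.0155], [2.9, 14.79, 10.97], 0.085]]'
python3 -m crank '[[[0.02, 0.023, 0], [0.6, 3, 2.2], 0.07], [[0.04, 0.046, 0], [1.2, 6, 4.4], 0.07], [[0.06, 0.07, 0], [1.8, 9, 6.6], 0.07], [[0.08, 0.093, 0], [2.4, 12, 8.8], 0.07], [[0.0977, 0.116, 0], [2.9, 14.79, 10.97], 0.07]]' >/dev/null
python3 -m crank '[[[0, 0, 0], [0, 0, 0], 0.06], [[0, 0, 0], [0, 0, 0], 0.06], [[0, 0, 0], [0, 0, 0], 0.06], [[0, 0, 0], [0, 0, 0], 0.06]]'
python3 - <<'E'
from h import *
s=manip.read_state(); np.save("w2.npy",np.r_[s["position"],s["orientation"]])
im=manip.get_image("wrist"); save(im,"pics/w2.png")
# predicted fit overlay
KT=cam("wrist")[:2]; p=(.446,.0525,np.radians(-22.1)); c,q=np.cos(p[2]),np.sin(p[2])
for P in((-27,0,90),(29,0,90),(41.5,60,70),(41.5,-60,70),(-41.5,60,30),(-41.5,-60,30)):
    x,y,z=np.array(P)/1e3; uv=proj("wrist",[[p[0]+c*x-q*y,p[1]+q*x+c*y,z]],KT)[0]; print(P,uv.round(0)); cv2.circle(im,tuple(int(v) for v in uv),3,(255,0,0),1)
save(im,"pics/w2o.png")
E
```

```text
time_s: 3.58
position: [0.5159, -0.0793, 0.2225]
orientation: [178.5, 14.9, 168.7]
force: [0.8, 1.2, -0.3]
gripper_width: 0.0847
grip_force: 0.0
time_s: 4.33
position: [0.4465, 0.0509, 0.2002]
orientation: [180.0, 0.0, 157.9]
force: [0.3, -0.5, -0.6]
gripper_width: 0.0597
grip_force: 0.0
(-27, 0, 90) [320. 205.]
(29, 0, 90) [320. 283.]
(41.5, 60, 70) [398. 288.]
(41.5, -60, 70) [242. 288.]
(-41.5, 60, 30) [394. 173.]
(-41.5, -60, 30) [246. 173.]
```

View pics/w2o.png

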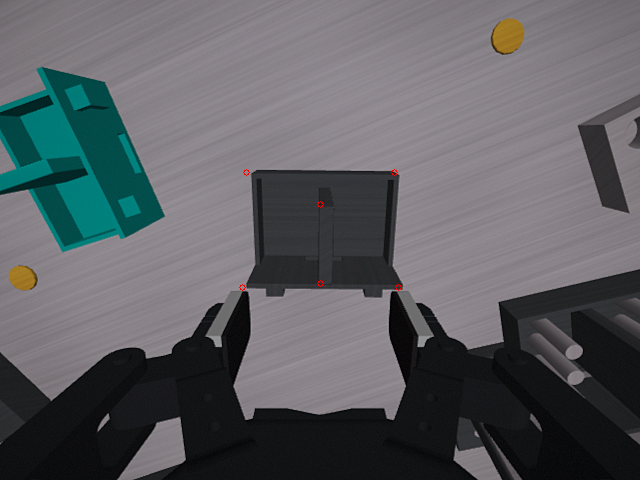

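The rack corners match the fit to about 4 px: the fin top is at column 326 against 320 predicted, so I shift about 3 mm along +y and descend. The tabs show at (275,293) and (373,293), pointing to the rear.

```bash
python3 -m crank '[[[0, 0.003, 0.035], [0, 0, 0], 0.06], [[0, 0.003, 0.07], [0, 0, 0], 0.06], [[0, 0.003, 0.1], [0, 0, 0], 0.06], [[0, 0.003, 0.125], [0, 0, 0], 0.06], [[0, 0.003, 0.143], [0, 0, 0], 0.06]]' 40
python3 -m crank '[[[0, 0, 0], [0, 0, 0], 0.06], [[0, 0, 0], [0, 0, 0], 0.03], [[0, 0, 0], [0, 0, 0], 0.02], [[0, 0, 0], [0, 0, 0], 0.0], [[0, 0, 0], [0, 0, 0], 0.0]]' 40
python3 -m crank '[[[0, 0, 0], [0, 0, 0], 0.0], [[0, 0, 0], [0, 0, 0], 0.0], [[0, 0, 0], [0, 0, 0], 0.0], [[0, 0, 0], [0, 0, 0], 0.0]]' 60
```

```text
time_s: 4.8
position: [0.4468, 0.0528, 0.0549]
orientation: [-179.9, -0.1, 157.8]
force: [-0.1, -0.1, 0.4]
gripper_width: 0.0595
grip_force: 0.0
time_s: 5.22
position: [0.4487, 0.0544, 0.0583]
orientation: [179.9, 0.1, 157.9]
force: [0.6, -0.8, 0.1]
gripper_width: 0.0116
grip_force: 0.0
time_s: 5.55
position: [0.4487, 0.0545, 0.0583]
orientation: [179.9, 0.1, 158.0]
force: [-0.7, 0.1, 6.5]
gripper_width: 0.0093
grip_force: 59.8
```

```bash
python3 -m crank '[[[0, 0, -0.005], [0, 0, 0], 0], [[0, 0, -0.025], [0, 0, 0], 0], [[0, 0, -0.06], [0, 0, 0], 0], [[0, 0, -0.1], [0, 0, 0], 0], [[0, 0, -0.135], [0, 0, 0], 0]]' 90
python3 -m crank '[[[0, 0, 0], [0, 0, 0], 0], [[0, 0, 0], [0, 0, 0], 0], [[0, 0, 0], [0, 0, 0], 0]]' 90
python3 - <<'E'
from h import *
plan([.575,-.2155,.195],down(180.45),3)
E
```

```text
time_s: 5.97
position: [0.4468, 0.0537, 0.1935]
orientation: [-180.0, -0.1, 157.9]
force: [1.9, 1.4, -2.8]
gripper_width: 0.009
grip_force: 88.1
time_s: 6.22
position: [0.4462, 0.0536, 0.1908]
orientation: [-179.9, -0.2, 157.9]
force: [-0.5, 0.3, -4.2]
gripper_width: 0.0089
grip_force: 88.3
seg 0 [-0.0736, -0.0669, -0.0015] [-0.01, -0.06, -7.53]
seg 1 [-0.0642, -0.076, -0.0015] [-0.01, -0.06, -7.53]
seg 2 [-0.0537, -0.0837, -0.0014] [-0.01, -0.06, -7.53]
```

```bash
python3 -m crank '[[[-0.025, -0.022, 0], [0, 0, -2.5], 0], [[-0.05, -0.045, -0.001], [0, 0, -5], 0], [[-0.0736, -0.067, -0.0015], [0, 0, -7.5], 0]]' >/dev/null
python3 -m crank '[[[-0.021, -0.025, 0], [0, 0, -2.5], 0], [[-0.042, -0.05, -0.001], [0, 0, -5], 0], [[-0.0642, -0.076, -0.0015], [0, 0, -7.5], 0]]' >/dev/null
python3 -m crank '[[[-0.018, -0.028, 0], [0, 0, -2.5], 0], [[-0.036, -0.056, -0.001], [0, 0, -5], 0], [[-0.0537, -0.0837, -0.0015], [0, 0, -7.5], 0], [[-0.0537, -0.0837, -0.0015], [0, 0, -7.5], 0], [[-0.0537, -0.0837, -0.0015], [0, 0, -7.5], 0]]'
python3 -m crank '[[[0, 0, 0], [0, 0, 0], 0], [[0, 0, 0], [0, 0, 0], 0], [[0, 0, 0], [0, 0, 0], 0]]'
python3 - <<'E'
from h import *
plan([.575,-.2155,.127],down(180.45),1); s=manip.read_state(); print(s["position"],s["orientation"],s["force"])
im=manip.get_image("wrist"); save(im,"pics/w3.png"); im2=manip.get_image("side")
a=cv2.resize(im[140:440,170:470],(400,400)); b=cv2.resize(im2[160:340,350:550],(400,360)); b=cv2.copyMakeBorder(b,0,40,0,0,0)
save(np.hstack([a,b]),"pics/c3.png")
E
```

```text
time_s: 7.13
position: [0.5754, -0.2163, 0.1923]
orientation: [179.9, -0.4, -179.8]
force: [-0.8, 1.0, -3.4]
gripper_width: 0.0091
grip_force: 88.9
time_s: 7.38
position: [0.5761, -0.214, 0.1957]
orientation: [180.0, -0.1, -179.5]
force: [-0.6, -0.5, -3.4]
gripper_width: 0.0087
grip_force: 88.9
seg 0 [0.001, -0.0015, 0.0688] [0.02, -0.1, 0.02]
[ 0.57610454 -0.21404049  0.19574929] [ 1.79977498e+02 -1.03973434e-01 -1.79526507e+02] [-0.64350787 -0.4834085  -3.37578185]
```

View pics/c3.png

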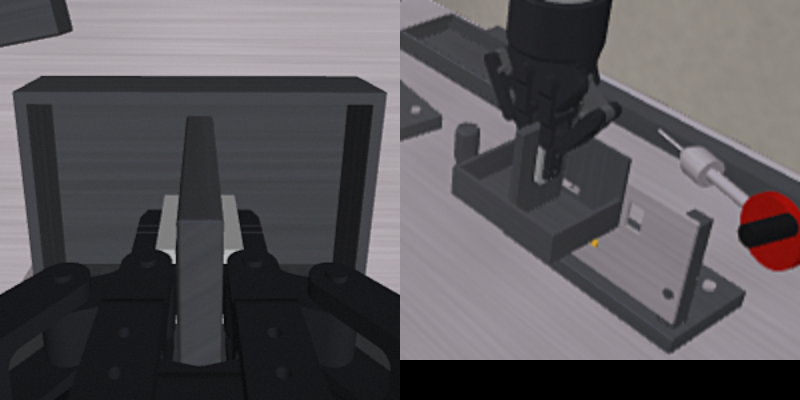

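The left half shows the rack square in the grip, with the fin centred at about column 321. The right half shows it above and in front of the plate, clear of everything. I check the pose-reading noise, then lower to the entry height.

Run:
```python
from h import *
P=[]
for i in range(10):
    manip.get_image("wrist"); s=manip.read_state(); P.append(np.r_[np.array(s["position"])*1e3,s["orientation"][1],s["orientation"][2],s["force"]])
P=np.array(P); print(P.round(2)[:, :5]); print(P[:,:3].mean(0),P[:,5:].mean(0),P[:,5:].std(0))
```

```text
[[ 5.7660e+02 -2.1429e+02  1.9659e+02 -1.0000e-02 -1.7953e+02]
 [ 5.7667e+02 -2.1443e+02  1.9668e+02  1.0000e-02 -1.7954e+02]
 [ 5.7671e+02 -2.1454e+02  1.9669e+02  1.0000e-02 -1.7955e+02]
 [ 5.7672e+02 -2.1469e+02  1.9669e+02  1.0000e-02 -1.7956e+02]
 [ 5.7675e+02 -2.1478e+02  1.9664e+02  1.0000e-02 -1.7957e+02]
 [ 5.7672e+02 -2.1492e+02  1.9661e+02  1.0000e-02 -1.7958e+02]
 [ 5.7673e+02 -2.1498e+02  1.9652e+02  0.0000e+00 -1.7959e+02]
 [ 5.7669e+02 -2.1506e+02  1.9647e+02 -1.0000e-02 -1.7959e+02]
 [ 5.7671e+02 -2.1507e+02  1.9643e+02 -1.0000e-02 -1.7959e+02]
 [ 5.7673e+02 -2.1510e+02  1.9640e+02 -1.0000e-02 -1.7959e+02]]
[ 576.70204288 -214.78590617  196.57063576] [ 0.35616344 -0.11477148 -3.6167042 ] [0.37511409 0.51154301 0.37806698]
```

```bash
python3 -m crank '[[[0, 0, 0.02], [0, 0, 0], 0], [[0, 0, 0.04], [0, 0, 0], 0], [[0, 0, 0.055], [0, 0, 0], 0], [[0, 0, 0.065], [0, 0, 0], 0], [[0, 0, 0.07], [0, 0, 0], 0]]' >/dev/null
python3 -m crank '[[[-0.01, 0, 0], [0, 0, 0], 0], [[-0.015, 0, 0], [0, 0, 0], 0], [[-0.018, 0, 0], [0, 0, 0], 0], [[-0.018, 0, 0], [0, 0, 0], 0], [[-0.018, 0, 0], [0, 0, 0], 0]]' >/dev/null
python3 -m crank '[[[0, 0, 0], [0, 0, 0], 0], [[0, 0, 0], [0, 0, 0], 0], [[0, 0, 0], [0, 0, 0], 0], [[0, 0, 0], [0, 0, 0], 0], [[0, 0, 0], [0, 0, 0], 0]]' >/dev/null
python3 -m crank '[[[0, 0, 0], [0, 0, 0], 0], [[0, 0, 0], [0, 0, 0], 0], [[0, 0, 0], [0, 0, 0], 0], [[0, 0, 0], [0, 0, 0], 0], [[0, 0, 0], [0, 0, 0], 0]]'
python3 -c "
from h import *
s=manip.read_state(); print(s['position'],s['orientation'],s['force'])
save(manip.get_image('side'),'pics/s4.png')"
```

```text
time_s: 9.65
position: [0.5947, -0.215, 0.1264]
orientation: [-180.0, -0.0, -179.6]
force: [0.9, -0.2, -3.7]
gripper_width: 0.0091
grip_force: 88.9
[ 0.59472708 -0.21496349  0.12635939] [-1.79999749e+02 -1.45531046e-02 -1.79590782e+02] [ 0.87781711 -0.2052979  -3.68510479]
```

```bash
python3 -m crank '[[[-0.005, 0, 0], [0, 0, 0], 0], [[-0.01, 0, 0], [0, 0, 0], 0], [[-0.011, 0, 0], [0, 0, 0], 0], [[-0.011, 0, 0], [0, 0, 0], 0], [[-0.011, 0, 0], [0, 0, 0], 0]]'
python3 -m crank '[[[-0.001, 0, 0], [0, 0, 0], 0], [[-0.002, 0, 0], [0, 0, 0], 0], [[-0.003, 0, 0], [0, 0, 0], 0], [[-0.003, 0, 0], [0, 0, 0], 0]]'
python3 -m crank '[[[-0.001, 0, 0], [0, 0, 0], 0], [[-0.002, 0, 0], [0, 0, 0], 0], [[-0.002, 0, 0], [0, 0, 0], 0]]'
```

```text
time_s: 10.12
position: [0.6058, -0.2149, 0.1261]
orientation: [180.0, -0.0, -179.6]
force: [-0.5, -0.1, -3.8]
gripper_width: 0.0089
grip_force: 88.9
time_s: 10.45
position: [0.609, -0.2149, 0.1264]
orientation: [-180.0, 0.0, -179.6]
force: [-0.3, -0.3, -4.1]
gripper_width: 0.0092
grip_force: 88.9
time_s: 10.7
position: [0.6106, -0.2149, 0.1263]
orientation: [180.0, -0.0, -179.6]
force: [-0.4, -0.1, -2.8]
gripper_width: 0.009
grip_force: 88.9
```

```bash
python3 -m crank '[[[-0.001, 0, 0], [0, 0, 0], 0], [[-0.002, 0, 0], [0, 0, 0], 0], [[-0.002, 0, 0], [0, 0, 0], 0]]' | grep -E "pos|force"
python3 -m crank '[[[-0.001, 0, 0], [0, 0, 0], 0], [[-0.002, 0, 0], [0, 0, 0], 0], [[-0.002, 0, 0], [0, 0, 0], 0]]'| grep -E "pos|force"
```

```text
position: [0.6131, -0.215, 0.1264]
force: [0.3, -0.9, -3.4]
grip_force: 88.9
position: [0.615, -0.215, 0.1264]
force: [0.6, -1.9, -4.0]
grip_force: 88.9
```

```bash
python3 -m crank '[[[-0.001, 0, 0], [0, 0, 0], 0], [[-0.002, 0, 0], [0, 0, 0], 0], [[-0.002, 0, 0], [0, 0, 0], 0]]' | grep -E "pos|orie|force"
python3 -c "
from h import *
im2=manip.get_image('side'); im=manip.get_image('top')
b=cv2.resize(im2[200:340,400:540],(400,400),interpolation=2); a=cv2.resize(im[130:210,370:470],(400,320),interpolation=2); a=cv2.copyMakeBorder(a,0,80,0,0,0)
save(np.hstack([a,b]),'pics/c5.png')"
```

```text
position: [0.6169, -0.215, 0.1264]
orientation: [-180.0, -0.0, -179.6]
force: [-0.1, -1.5, -3.7]
grip_force: 88.9
```

View pics/c5.png

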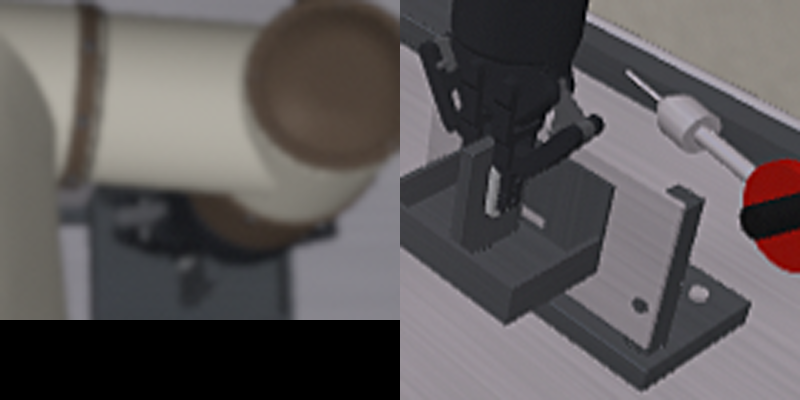

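The side view shows the rack's back plate almost at the slotted plate (gap near (615,190)). The x force is about 0 and there is only a slight side rub, so the tabs are in the slots. I continue until contact.

```bash
python3 -m crank '[[[-0.001, -0.0003, 0], [0, 0, 0], 0], [[-0.002, -0.0003, 0], [0, 0, 0], 0], [[-0.002, -0.0003, 0], [0, 0, 0], 0]]' | grep -E "pos|force"
python3 -m crank '[[[-0.001, 0, 0], [0, 0, 0], 0], [[-0.002, 0, 0], [0, 0, 0], 0], [[-0.002, 0, 0], [0, 0, 0], 0]]'| grep -E "pos|force"
```

```text
position: [0.619, -0.215, 0.1264]
force: [0.2, -1.4, -4.2]
grip_force: 88.9
position: [0.621, -0.215, 0.1264]
force: [-0.3, -0.9, -3.0]
grip_force: 88.9
```

```bash
python3 -m crank '[[[-0.001, 0, 0], [0, 0, 0], 0], [[-0.0015, 0, 0], [0, 0, 0], 0], [[-0.0015, 0, 0], [0, 0, 0], 0]]'| grep -E "pos|force"
```

```text
position: [0.6224, -0.215, 0.1263]
force: [-0.6, -0.2, -3.0]
grip_force: 88.9
```

```bash
for i in 1; do python3 -m crank '[[[-0.0005, 0, 0], [0, 0, 0], 0], [[-0.001, 0, 0], [0, 0, 0], 0], [[-0.001, 0, 0], [0, 0, 0], 0]]'| grep -E "pos|^force"; done
python3 -m crank '[[[-0.0005, 0, 0], [0, 0, 0], 0], [[-0.001, 0, 0], [0, 0, 0], 0], [[-0.001, 0, 0], [0, 0, 0], 0]]'| grep -E "pos|^force"
```

```text
position: [0.623, -0.215, 0.1264]
force: [-1.3, -0.1, -2.6]
position: [0.623, -0.215, 0.1263]
force: [-5.6, -0.4, 0.2]
```

```bash
python3 -m crank '[[[-0.0005, 0, 0], [0, 0, 0], 0], [[-0.001, 0, 0], [0, 0, 0], 0], [[-0.001, 0, 0], [0, 0, 0], 0]]'| grep -E "pos|^force"
```

```text
position: [0.623, -0.215, 0.1261]
force: [-8.1, 1.2, 1.0]
```

Contact at x = 0.623, where the home position was expected (tabs that missed would have stopped at 0.611). So the tabs are through. Now I push down gently.

```bash
python3 -m crank '[[[0.0005, 0, 0.001], [0, 0, 0], 0], [[0.0005, 0, 0.002], [0, 0, 0], 0], [[0.0005, 0, 0.003], [0, 0, 0], 0], [[0.0005, 0, 0.004], [0, 0, 0], 0], [[0.0005, 0, 0.004], [0, 0, 0], 0]]'| grep -E "pos|^force"
python3 -m crank '[[[0, 0, 0.001], [0, 0, 0], 0], [[0, 0, 0.002], [0, 0, 0], 0], [[0, 0, 0.003], [0, 0, 0], 0], [[0, 0, 0.003], [0, 0, 0], 0]]'| grep -E "pos|ori|^force"
```

```text
position: [0.623, -0.2151, 0.1225]
force: [-6.8, 0.3, 0.7]
position: [0.623, -0.2153, 0.1206]
orientation: [-180.0, -0.2, -179.6]
force: [-7.9, 0.5, 4.6]
```

```bash
python3 -m crank '[[[0, 0, 0.001], [0, 0, 0], 0], [[0, 0, 0.002], [0, 0, 0], 0], [[0, 0, 0.003], [0, 0, 0], 0], [[0, 0, 0.003], [0, 0, 0], 0]]'| grep -E "pos|ori|^force"
python3 -m crank '[[[0, 0, 0.001], [0, 0, 0], 0], [[0, 0, 0.002], [0, 0, 0], 0], [[0, 0, 0.002], [0, 0, 0], 0]]'| grep -E "pos|ori|^force"
```

```text
position: [0.623, -0.2155, 0.1183]
orientation: [-180.0, -0.2, -179.6]
force: [-8.8, 0.2, 6.7]
position: [0.6223, -0.2153, 0.1143]
orientation: [180.0, -0.3, -179.6]
force: [-5.9, -1.2, 0.1]
```

```bash
python3 -m crank '[[[-0.0005, 0, 0.001], [0, 0, 0], 0], [[-0.0005, 0, 0.002], [0, 0, 0], 0], [[-0.0005, 0, 0.003], [0, 0, 0], 0], [[-0.0005, 0, 0.003], [0, 0, 0], 0]]'| grep -E "pos|ori|^force"
python3 -m crank '[[[0, 0, 0.001], [0, 0, 0], 0], [[0, 0, 0.002], [0, 0, 0], 0], [[0, 0, 0.002], [0, 0, 0], 0]]'| grep -E "pos|ori|^force"
```

```text
position: [0.623, -0.215, 0.1103]
orientation: [179.9, -0.3, -179.6]
force: [-6.3, 0.0, -2.0]
position: [0.623, -0.2151, 0.109]
orientation: [180.0, -0.3, -179.6]
force: [-7.7, -0.0, -0.5]
```

```bash
python3 -m crank '[[[0, 0, 0.001], [0, 0, 0], 0], [[0, 0, 0.002], [0, 0, 0], 0], [[0, 0, 0.002], [0, 0, 0], 0]]'| grep -E "pos|ori|^force"
```

```text
position: [0.6231, -0.2151, 0.1085]
orientation: [180.0, -0.3, -179.6]
force: [-10.7, 1.3, 5.3]
```

```bash
python3 -m crank '[[[0.0005, 0, 0.001], [0, 0, 0], 0], [[0.0005, 0, 0.002], [0, 0, 0], 0], [[0.0005, 0, 0.002], [0, 0, 0], 0]]'| grep -E "pos|ori|^force"
python3 -c "
from h import *
im2=manip.get_image('side'); im=manip.get_image('wrist')
b=cv2.resize(im2[180:340,380:540],(400,400),interpolation=2); a=cv2.resize(im[140:440,170:470],(400,400),interpolation=2)
save(np.hstack([a,b]),'pics/c6.png')"
```

```text
position: [0.6231, -0.2151, 0.1083]
orientation: [-180.0, -0.2, -179.6]
force: [-12.4, 1.9, 11.5]
```

View pics/c6.png

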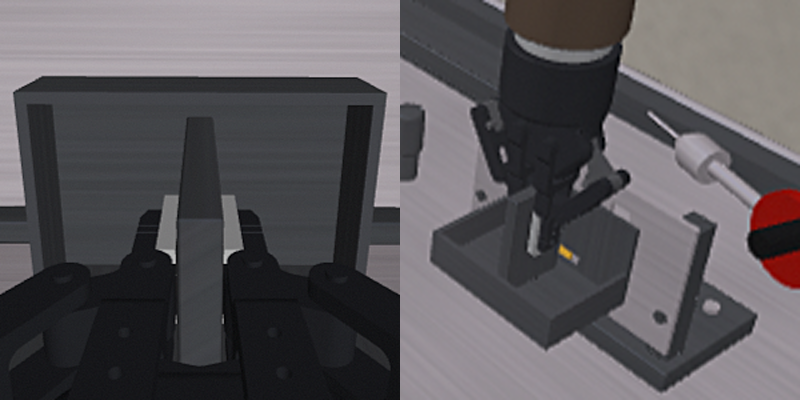

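The brass catch shows through the rack's window at crop (568,253): it has snapped out, and the rack is flush. I relax the push, open, and check that it stays.

```bash
python3 -m crank '[[[0.001, 0, -0.0015], [0, 0, 0], 0], [[0.002, 0, -0.0025], [0, 0, 0], 0], [[0.002, 0, -0.0025], [0, 0, 0], 0]]' 40 | grep -E "pos|^force"
python3 -m crank '[[[0, 0, 0], [0, 0, 0], 0.02], [[0, 0, 0], [0, 0, 0], 0.03], [[0, 0, 0], [0, 0, 0], 0.05], [[0, 0, 0], [0, 0, 0], 0.05], [[0, 0, 0], [0, 0, 0], 0.05]]'
python3 -m crank '[[[0, 0, -0.01], [0, 0, 0], 0.05], [[0, 0, -0.035], [0, 0, 0], 0.05], [[0, 0, -0.07], [0, 0, 0], 0.05], [[0, 0, -0.11], [0, 0, 0], 0.05], [[0, 0, -0.14], [0, 0, 0], 0.05]]'
python3 -m crank '[[[0.03, 0, 0], [0, 0, 0], 0.05], [[0.06, 0, 0], [0, 0, 0], 0.05], [[0.07, 0, 0], [0, 0, 0], 0.05], [[0.07, 0, 0], [0, 0, 0], 0.05]]'|grep -E "pos|^force"
python3 -c "
from h import *
im2=manip.get_image('side'); im=manip.get_image('wrist')
b=cv2.resize(im2[180:340,380:540],(400,400),interpolation=2); a=cv2.resize(im,(400,300)); a=cv2.copyMakeBorder(a,0,100,0,0,0)
save(np.hstack([a,b]),'pics/c7.png')"
```

```text
position: [0.623, -0.2151, 0.1084]
force: [-2.6, 0.4, 1.4]
time_s: 16.23
position: [0.6233, -0.2151, 0.1081]
orientation: [-180.0, 0.1, -179.6]
force: [0.3, -0.1, 0.2]
gripper_width: 0.05
grip_force: 0.0
time_s: 16.65
position: [0.6234, -0.2155, 0.2523]
orientation: [-179.9, 0.2, -179.6]
force: [0.9, -0.6, 0.7]
gripper_width: 0.0502
grip_force: 0.0
position: [0.5508, -0.2157, 0.2497]
force: [0.1, -0.5, 0.3]
```

View pics/c7.png

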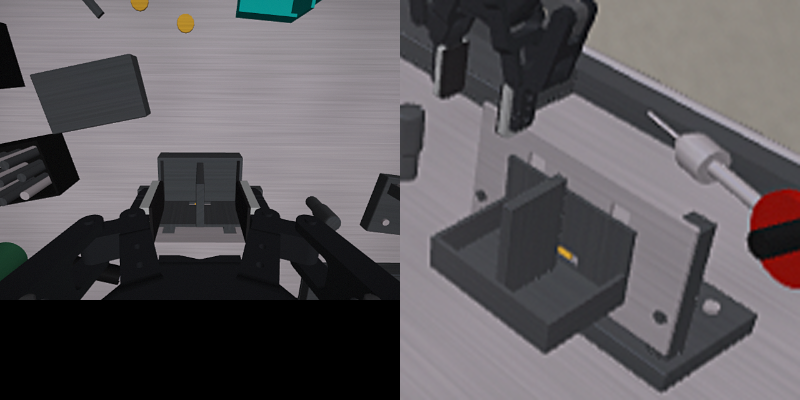

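The rack hangs flush and upright on the plate, the brass catch shows in its window at (566,253), the gripper is well clear and nothing else has moved. Handing in.

```bash
python3 -c "
from workcell import manip
print(manip.close_job())"
```

```text
the job is handed in; nothing more can be done
None
```

The rack hangs flush on the empty stand with the spring catch snapped into its window, and it is released; the measured tool force stayed under about 20 N and nothing else appears to have moved, but handing in returned no verdict.

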